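Clear the breakages off the ware board

TASK

Clear the three broken pieces (a snapped-off vase foot, a curved wall shard and a lump of dried clay) off the raised ware board into the empty scrap tub that stands against one end of it, not into the crate of finished ware at the other end. Pushing them over the edge is fine. Leave the two whole vases on the board standing where they are.

Things in the scene. Friction and masses are not known exactly. Their poses are not given: they have to be found in the camera images.
- board: Fixed plywood ware board on two timber bearers, 320 mm along its x and 440 mm along its y. Origin: centre of its underside, on the table; the flat top is 85 mm above the table, with no rim. The tub and the crate stand against its two short ends, at its +y and -y edges, either way round (2 mm gap).
- tub: Fixed empty blue plastic scrap tub, open top, outside 320 x 180 x 78 mm high (x, y, z), walls and floor 5 mm thick. Origin: centre of its underside, on the table; its axes are parallel to the board's. Its rim is 7 mm lower than the board's top.
- crate: Fixed blue plastic crate of the same size as the tub, holding ten finished ware tubes standing upright, whose tops are 107 mm above the table. Origin: centre of its underside; axes parallel to the board's. Not for scrap.
- foot: Snapped-off vase foot, fired clay: a round waisted stub 54 mm in diameter and about 33 mm high with a jagged top, about 90 g. Starts standing on the board. Origin: on its axis, 14 mm above its underside; z up.
- shard: Curved wall shard, fired clay, about 50 mm along its x, 62 mm across its y, 8 mm thick, lying hollow side down on the board like a little bridge (along x) about 26 mm high, about 60 g. Origin: middle of the piece, 13 mm above its underside; z up.
- lump: Lump of dried clay, about 55 x 42 mm (x, y) and 33 mm high, about 110 g. Starts lying on the board. Origin: middle of the piece, 14 mm above its underside; z up.
- vase_a: Whole clay vase, 112 mm tall, 64 mm in diameter at the belly and 56 mm at the foot, standing on the board near its far (+x) edge. Origin: centre of its foot. Leave it.
- vase_b: The other whole clay vase, same size, also standing near the far edge. Origin: centre of its foot. Leave it.

How it is judged:
By the outcome, as a careful person would: the job done as asked, in the order asked, and still so for the second after the job is handed in, with the robot touching nothing.
It also fails if it takes over 58 s, if anything falls off the work surface, if the arm or the gripper's body presses on something with over 40 N, if the wrist force passes 120 N, or if a joint passes its speed limit or range.

ROBOT

A 6-joint arm with a two-finger parallel gripper is mounted at the origin on the work surface. World frame = base frame: x ahead of the robot, y to its left, z up, the work surface at z = 0. Lengths are in m, angles in degrees, forces in N, time in s.
With the tool pointing down it reaches from about 0.375 to 0.9 m from the base axis. Payload 3.1 kg.
Tool frame: the origin (TCP) lies at the very end of the fingers, on their centre line; the grasp point (between the pads) lies bot.grip_point_offset behind it (bot.grip_point_offset is the distance from the TCP to the grasp point, in m); z points along the fingers, y is the line along which they close (so a half turn about z gives the same grasp; the last joint's range is limited). The gripper opens to 87 mm and grips with 3 to 60 N. Pads are 19 mm wide; open, the fingers measure 117 mm over their backs; the gripper's body (75 mm by 190 mm) begins 51 mm behind the grasp point.
Start: joints at [-83.108, 30.224, 82.088, -0, 67.689, -10.227], TCP at [0.184, -0.597, 0.223] pointing down, gripper open.
Joint ranges: [-176.69, 176.69], [-43.24, 126.21], [12.49, 139.97], [-82, 262], [0, 151.66], [-163.58, 163.58]. Speed limits (degrees/s): [159.86, 159.86, 180, 180, 180, 180].

INTERFACE

Orientations are given as a 3x3 rotation matrix whose columns are the frame's x, y, z axes.
In Python, from rig import bot, viewer, ticket gives the robot as it stands.
- The arm moves only by the tool servo_tool, never from a script. Its argument "targets" is a list of rows, each an object with "offset": the shift along the tool's x, y, z in m, a list of three; "dr": the turn, a rotation vector about the tool's x, y, z in degrees, a list of three. In form: [{"offset": [x, y, z], "dr": [ax, ay, az]}, ...]. A call has 1 to 20 rows; each row is the pose to reach, as a shift and turn from the pose commanded when the call began, along the tool's axes at that moment; what a row does not reach only later rows make up. A row lasts 1/12 s, in which the tool goes at most 41.7 mm and 7.16 degrees, less where a joint would pass 70% of its speed; a pose out of reach is approached as far as the arm can. A call with a gripper value outside its range is refused whole. "gripper" is the gripper command: -1 is fully open, 1 is shut, values between are in proportion, set as the call begins (left out, the last holds). The fingers move at their own pace and stop on an object; the grip force is fixed at half the most. Time passes only in rows, so rows that repeat a pose let the fingers close. It gives the time, the measured TCP pose, the force, the opening and the grip force at its end, in the units of the state.
- bot.read_state(): the state, without advancing time (a new reading comes with each control period).
- viewer.capture(name): name is "scene" or "top"; returns a dict with "color" (400x640x3 uint8, red, green, blue), "camera_matrix" (3x3 intrinsics, pixels), "k1" (the pictures are not rectified: a ray, as slopes to the right and down, at radius r is drawn at 1 + k1 r^2 times it, then the intrinsics apply), "R" (3x3) and "t" (3): a world point X has camera coordinates R X + t. Camera axes: x right, y down, z forward; pixel columns grow to the right and rows downward; lengths in m; the calibration is good to about 2 mm. A picture is of the moment at which its call begins. There is no depth.
- ticket.hand_in(): hands the job in; it is judged then, once.
The state is a dict: "time_s": time; "joint_positions": joint angles; "qvel": joint speeds; "tau": joint torques, N m; "position": TCP position; "tcp_rot": TCP orientation; "force": force on the tool from outside, world axes, zero at the start; "moment": the same for the moment, N m; "opening": opening from 0.0 (shut) to 1.0 (fully open); "grasp_force": force on a finger pad.
Only numpy, scipy, OpenCV 4.12 (cv2) and the standard library are available. Lean on these libraries where they do the work, as an engineer would, in place of code of your own. Each camera call takes 0.05 s, during which the arm holds its last target. There are 200 camera calls.

## Working session

There is one attempt and no reset: what is moved stays moved. The work goes in short steps, Python scripts to look and compute and a tool call to move; the robot and the scene stay as the last step left them, time stands still between calls to the robot, and variables do not carry over. Pictures are saved under pics/ and viewed, at most 10 in all, crops included, and the job is handed in when it is done.

Besides the shell and the picture viewer there is one more tool, called after "Request:" as a command line: name --argument value ..., lists and objects as JSON in quotes. servo_tool: Moves the arm, as the interface text tells. Its arguments: {"type":"object","properties":{"targets":{"type":"array"},"gripper":{"type":"number"}},"required":["targets"]}

```bash
mkdir -p pics; cat > h.py <<'E'
import numpy as np, cv2
from rig import bot, viewer, ticket
def cap(n,f):
    c=viewer.capture(n); cv2.imwrite(f'pics/{f}.png',c['color'][:,:,::-1])
    np.savez(f'pics/{f}.npz',K=c['camera_matrix'],k1=c['k1'],R=c['R'],t=c['t']); return c
def px2w(f,uv,z):
    c=np.load(f'pics/{f}.npz'); K,R,t,k1=c['K'],c['R'],c['t'],float(c['k1'])
    d=np.linalg.inv(K)@[*uv,1]; s=d[:2].copy()
    for _ in range(20): s=d[:2]/(1+k1*(s@s))
    r=R.T@[*s,1]; o=-R.T@t
    return np.round(o+r*(z-o[2])/r[2],4)
def w2px(f,X):
    c=np.load(f'pics/{f}.npz'); K,R,t,k1=c['K'],c['R'],c['t'],float(c['k1'])
    p=R@X+t; s=p[:2]/p[2]; s=s*(1+k1*(s@s)); return np.round((K@[*s,1])[:2],1)
E
python3 - <<'E'
from h import *
for n in('scene','top'): 
    c=cap(n,n+'0'); print(n,-c['R'].T@c['t'],c['k1'])
s=bot.read_state(); print(s, bot.grip_point_offset)
E
```

```text
scene [ 1.06506703 -0.54461803  0.78220717] -0.08443570541368588
top [0.41943351 0.02124104 1.26307361] -0.027581343459919014
{'time_s': 0.1, 'joint_positions': array([-8.31067800e+01,  3.02736569e+01,  8.21485909e+01, -1.14190223e-03,
        6.76900107e+01, -1.02249421e+01]), 'qvel': array([ 0.02930733, -0.0943768 , -0.14453243, -0.04022382, -0.01075815,
        0.00510653]), 'tau': array([-1.32807327e-04, -4.40984416e+01, -1.77150589e+01,  6.35915785e-02,
        5.33412199e-02, -4.18193736e-05]), 'position': array([ 0.18393146, -0.59663331,  0.22167183]), 'tcp_rot': array([[ 9.55697569e-01,  2.94350288e-01, -2.53456123e-04],
       [ 2.94350212e-01, -9.55695651e-01,  1.94290285e-03],
       [ 3.29667100e-04, -1.93143240e-03, -9.99998080e-01]]), 'force': array([ 0.08396341, -0.39867381,  0.16003342]), 'moment': array([0.03030596, 0.02626676, 0.01505325]), 'grasp_force': 0.0, 'opening': 0.9996599964642383} 0.0187
```

View pics/top0.png

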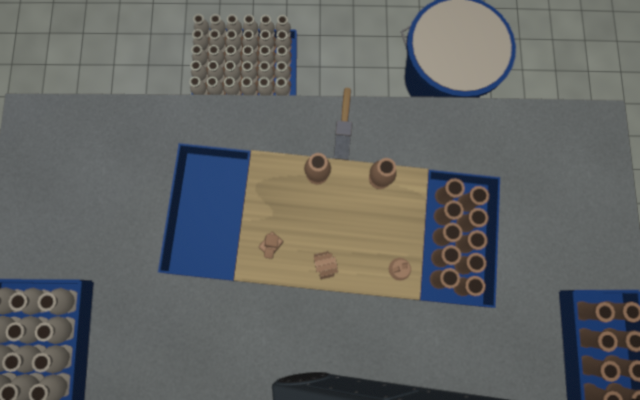

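View pics/scene0.png

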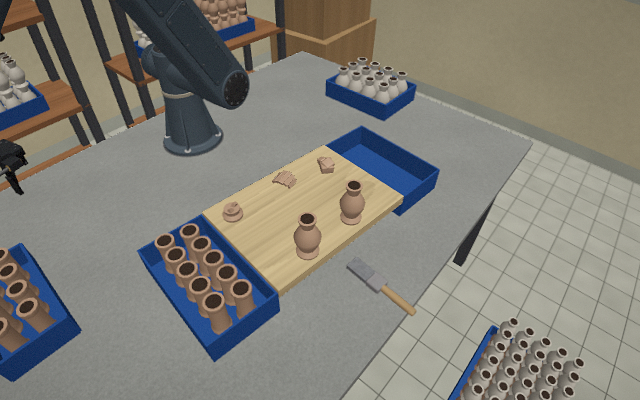

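Top view: the tub (blue, empty) is on the left (+y) at about (205,210) and the crate is on the right at (460,240). The lump is at (270,243), the shard at (325,264) and the foot at (400,268). The vases are at (317,165) and (383,172), and the scene view agrees with all of this. Next I'll measure.

```bash
python3 - <<'E'
from h import *
B={n:px2w('top0',p,.085) for n,p in dict(tl=(250,151),bl=(235,280),br=(420,300),tr=(428,170)).items()}
print(B, [np.linalg.norm(B[a]-B[b]) for a,b in('tl bl'.split(),'bl br'.split(),'br tr'.split(),'tr tl'.split())])
for n,p in dict(lump=(270,244),shard=(325,264),foot=(400,268)).items():
    print(n,px2w('top0',p,.105))
for n,p in dict(va=(318,160),vb=(386,166)).items(): print(n,px2w('top0',p,.197))
print('tub corners',[px2w('top0',p,.078) for p in((180,146),(160,271))])
im=cv2.imread('pics/top0.png')[220:300,230:430]
cv2.imwrite('pics/crop0.png',cv2.resize(im,None,fx=4,fy=4,interpolation=cv2.INTER_CUBIC))
E
```

```text
{'tl': array([0.765 , 0.1675, 0.085 ]), 'bl': array([0.4511, 0.1935, 0.085 ]), 'br': array([ 0.4064, -0.2408,  0.085 ]), 'tr': array([ 0.7208, -0.2712,  0.085 ])} [np.float64(0.31497493551074823), np.float64(0.4365942968019624), np.float64(0.3158663008299556), np.float64(0.44092100199468837)]
lump [0.5342 0.1117 0.105 ]
shard [ 0.4884 -0.0169  0.105 ]
foot [ 0.4798 -0.1918  0.105 ]
va [0.7128 0.002  0.197 ]
vb [ 0.7004 -0.1495  0.197 ]
tub corners [array([0.7784, 0.3419, 0.078 ]), array([0.4713, 0.3722, 0.078 ])]
```

View pics/crop0.png

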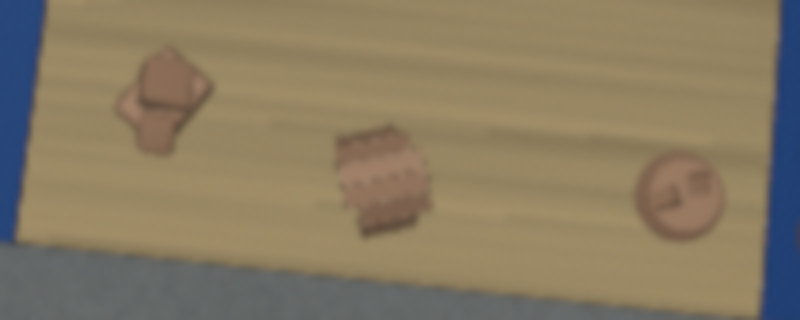

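The crop shows the lump centred near crop (163,102), the shard at (383,180) with its ridges roughly along the board's y, and the foot at (680,195). The board measures 315 x 437 mm against the given 320 x 440, so the scale is right.

I'll use the two part-closed fingers as a rake, with tool x along board +y (towards the tub). The order is lump, shard, foot.

```bash
cat >> h.py <<'E'
O=np.array([.4064,-.2408]); ey=np.array([.1013,.9948]); ex=np.array([.9948,-.1013])
def b2w(bx,by,z): return np.r_[O+bx*ex+by*ey,z]
def w2b(X): d=np.asarray(X)[:2]-O; return np.round([d@ex,d@ey],4)
def go(*pts):
    from scipy.spatial.transform import Rotation as Ro
    s=bot.read_state(); T=s['tcp_rot']; G=np.c_[np.r_[ey,0],np.r_[ex,0],[0,0,-1]]
    print('t',s['time_s'],'at b',w2b(s['position']),s['position'][2].round(4),'F',s['force'].round(1))
    print('dr',Ro.from_matrix(T.T@G).as_rotvec(degrees=True).round(1))
    for p in pts: print(p,(T.T@(b2w(*p)-s['position'])).round(3))
E
python3 - <<'E'
from h import *
for n,p in dict(lump=(.5342,.1117),shard=(.4884,-.0169),foot=(.4798,-.1918)).items(): print(n,w2b(p))
for p in((.713,.002),(.7,-.1495)): print('vase',w2b(p))
go((.094,.303,.22),(.094,.303,.16))
E
```

```text
lump [0.0914 0.3636]
shard [0.0589 0.231 ]
foot [0.0681 0.0562]
vase [0.2804 0.2726]
vase [0.2828 0.1206]
t 0.1 at b [-0.1853 -0.3765] 0.2217 F [ 0.1 -0.4  0.2]
dr [ -0.1  -0.1 -67.1]
(0.094, 0.303, 0.22) [ 0.522 -0.517  0.003]
(0.094, 0.303, 0.16) [ 0.522 -0.517  0.063]
```

Request:
servo_tool --targets '[{"offset":[0.522,-0.517,0.003],"dr":[0,0,-67.1]},{"offset":[0.522,-0.517,0.003],"dr":[0,0,-67.1]},{"offset":[0.522,-0.517,0.003],"dr":[0,0,-67.1]},{"offset":[0.522,-0.517,0.003],"dr":[0,0,-67.1]},{"offset":[0.522,-0.517,0.003],"dr":[0,0,-67.1]},{"offset":[0.522,-0.517,0.003],"dr":[0,0,-67.1]},{"offset":[0.522,-0.517,0.003],"dr":[0,0,-67.1]},{"offset":[0.522,-0.517,0.003],"dr":[0,0,-67.1]},{"offset":[0.522,-0.517,0.003],"dr":[0,0,-67.1]},{"offset":[0.522,-0.517,0.003],"dr":[0,0,-67.1]},{"offset":[0.522,-0.517,0.003],"dr":[0,0,-67.1]},{"offset":[0.522,-0.517,0.003],"dr":[0,0,-67.1]},{"offset":[0.522,-0.517,0.003],"dr":[0,0,-67.1]},{"offset":[0.522,-0.517,0.003],"dr":[0,0,-67.1]},{"offset":[0.522,-0.517,0.003],"dr":[0,0,-67.1]},{"offset":[0.522,-0.517,0.003],"dr":[0,0,-67.1]},{"offset":[0.522,-0.517,0.003],"dr":[0,0,-67.1]},{"offset":[0.522,-0.517,0.003],"dr":[0,0,-67.1]},{"offset":[0.522,-0.517,0.003],"dr":[0,0,-67.1]},{"offset":[0.522,-0.517,0.003],"dr":[0,0,-67.1]}]' --gripper 0.43

```text
time_s: 1.77
position: [0.5306, 0.0518, 0.219]
tcp_rot: [[0.097, 0.995, -0.001], [0.995, -0.097, -0.0], [-0.0, -0.001, -1.0]]
force: [0.9, 0.3, 0.5]
opening: 0.284
grasp_force: 0.0
```

```bash
python3 - <<'E'
from h import *
go((.094,.303,.093),(.094,.46,.093))
cap('scene','scene1')
im=cv2.imread('pics/scene1.png')[90:290,180:440]
cv2.imwrite('pics/crop1.png',cv2.resize(im,None,fx=3,fy=3,interpolation=cv2.INTER_CUBIC))
E
```

```text
t 1.7667 at b [0.0939 0.3036] 0.219 F [0.9 0.3 0.5]
dr [-0.1  0.   0.2]
(0.094, 0.303, 0.093) [-0.001  0.     0.126]
(0.094, 0.46, 0.093) [0.156 0.001 0.126]
```

View pics/crop1.png

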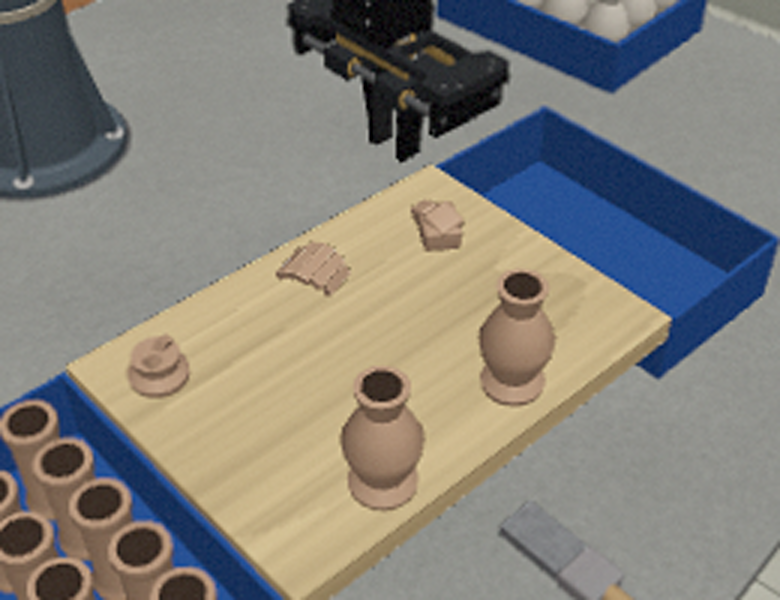

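The picture shows the gripper above the board between the shard, crop (315,268), and the lump, crop (440,222). The fingers are side by side facing the lump. Lowering now, then pushing.

Request:
servo_tool --targets '[{"offset":[0,0,0.035],"dr":[0,0,0]},{"offset":[0,0,0.07],"dr":[0,0,0]},{"offset":[0,0,0.1],"dr":[0,0,0]},{"offset":[0,0,0.116],"dr":[0,0,0]},{"offset":[0,0,0.124],"dr":[0,0,0]},{"offset":[0,0,0.124],"dr":[0,0,0]},{"offset":[0.012,0,0.124],"dr":[0,0,0]},{"offset":[0.024,0,0.124],"dr":[0,0,0]},{"offset":[0.036,0,0.124],"dr":[0,0,0]},{"offset":[0.048,0,0.124],"dr":[0,0,0]}]'

```text
time_s: 2.65
position: [0.5365, 0.0996, 0.0969]
tcp_rot: [[0.1, 0.995, 0.003], [0.995, -0.1, -0.0], [0.0, 0.003, -1.0]]
force: [-0.4, -1.3, 1.1]
opening: 0.286
grasp_force: 0.6
```

```bash
python3 - <<'E'
from h import *
go((.094,.475,.093))
cap('top','top2'); cap('scene','scene2')
a=cv2.imread('pics/top2.png')[130:310,150:310]; b=cv2.imread('pics/scene2.png')[90:270,240:450]
r=lambda i:cv2.resize(i,None,fx=2,fy=2,interpolation=cv2.INTER_CUBIC)
cv2.imwrite('pics/crop2.png',np.hstack([r(a),r(b)]))
E
```

```text
t 2.65 at b [0.095  0.3518] 0.0969 F [-0.4 -1.3  1.1]
dr [ 0.2 -0.   0.1]
(0.094, 0.475, 0.093) [ 0.123 -0.001  0.004]
```

View pics/crop2.png

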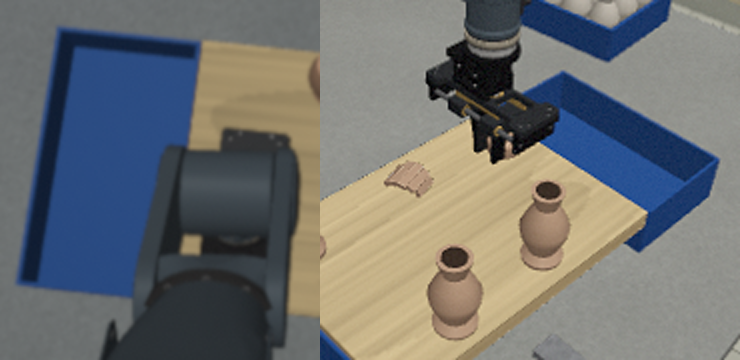

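The lump is in front of and between the fingers at crop (505,150), and the shard and vases haven't moved. Contact force is about 1 N, so I'll push on over the edge and then lift.

Request:
servo_tool --targets '[{"offset":[0.01,0,0.002],"dr":[0,0,0]},{"offset":[0.02,0,0.003],"dr":[0,0,0]},{"offset":[0.03,0,0.003],"dr":[0,0,0]},{"offset":[0.04,0,0.003],"dr":[0,0,0]},{"offset":[0.05,0,0.003],"dr":[0,0,0]},{"offset":[0.06,0,0.003],"dr":[0,0,0]},{"offset":[0.07,0,0.003],"dr":[0,0,0]},{"offset":[0.08,0,0.003],"dr":[0,0,0]},{"offset":[0.09,0,0.003],"dr":[0,0,0]},{"offset":[0.1,0,0.003],"dr":[0,0,0]},{"offset":[0.11,0,0.003],"dr":[0,0,0]},{"offset":[0.122,0,0.003],"dr":[0,0,0]},{"offset":[0.122,0,0.003],"dr":[0,0,0]},{"offset":[0.122,0,0.003],"dr":[0,0,0]},{"offset":[0.122,0,-0.03],"dr":[0,0,0]},{"offset":[0.122,0,-0.06],"dr":[0,0,0]},{"offset":[0.122,0,-0.09],"dr":[0,0,0]},{"offset":[0.122,0,-0.1],"dr":[0,0,0]}]'

```text
time_s: 4.25
position: [0.5502, 0.2196, 0.1998]
tcp_rot: [[0.101, 0.995, 0.007], [0.995, -0.101, 0.001], [0.002, 0.007, -1.0]]
force: [0.9, 0.0, -0.4]
opening: 0.289
grasp_force: 0.0
```

```bash
python3 - <<'E'
from h import *
go((.06,.177,.20),(.06,.177,.093))
cap('top','top3'); cap('scene','scene3')
a=cv2.imread('pics/top3.png')[130:310,150:310]; b=cv2.imread('pics/scene3.png')[90:270,240:450]
r=lambda i:cv2.resize(i,None,fx=2,fy=2,interpolation=cv2.INTER_CUBIC)
cv2.imwrite('pics/crop3.png',np.hstack([r(a),r(b)]))
E
```

```text
t 4.25 at b [0.0964 0.4726] 0.1998 F [ 0.9  0.  -0.4]
dr [ 0.4 -0.1 -0. ]
(0.06, 0.177, 0.2) [-0.296 -0.036 -0.001]
(0.06, 0.177, 0.093) [-0.296 -0.037  0.106]
```

View pics/crop3.png

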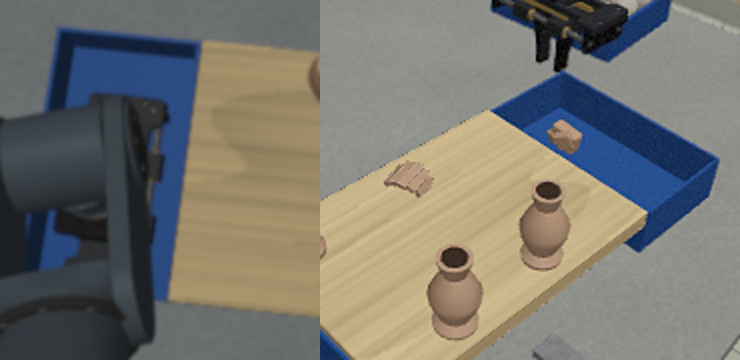

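The lump is in the tub at crop (565,135). Next is the shard.

Request:
servo_tool --targets '[{"offset":[-0.296,-0.036,0],"dr":[0.4,0,0]},{"offset":[-0.296,-0.036,0],"dr":[0.4,0,0]},{"offset":[-0.296,-0.036,0],"dr":[0.4,0,0]},{"offset":[-0.296,-0.036,0],"dr":[0.4,0,0]},{"offset":[-0.296,-0.036,0],"dr":[0.4,0,0]},{"offset":[-0.296,-0.036,0],"dr":[0.4,0,0]},{"offset":[-0.296,-0.036,0],"dr":[0.4,0,0]},{"offset":[-0.296,-0.036,0],"dr":[0.4,0,0]},{"offset":[-0.296,-0.036,0],"dr":[0.4,0,0]},{"offset":[-0.296,-0.036,0.035],"dr":[0.4,0,0]},{"offset":[-0.296,-0.036,0.07],"dr":[0.4,0,0]},{"offset":[-0.296,-0.036,0.095],"dr":[0.4,0,0]},{"offset":[-0.296,-0.036,0.105],"dr":[0.4,0,0]},{"offset":[-0.296,-0.036,0.105],"dr":[0.4,0,0]}]'

```text
time_s: 5.52
position: [0.4799, -0.0688, 0.0874]
tcp_rot: [[0.099, 0.995, -0.014], [0.995, -0.099, 0.004], [0.003, -0.014, -1.0]]
force: [-0.1, -0.2, 1.2]
opening: 0.283
grasp_force: 0.0
```

```bash
python3 - <<'E'
from h import *
go((.06,.3,.093),(.06,.475,.093))
E
```

```text
t 5.5167 at b [0.0556 0.1786] 0.0874 F [-0.1 -0.2  1.2]
dr [-0.8 -0.1  0.1]
(0.06, 0.3, 0.093) [ 0.121  0.005 -0.005]
(0.06, 0.475, 0.093) [ 0.296  0.005 -0.005]
```

Request:
servo_tool --targets '[{"offset":[0,0.002,-0.003],"dr":[0,0,0]},{"offset":[0.01,0.004,-0.003],"dr":[0,0,0]},{"offset":[0.02,0.004,-0.003],"dr":[0,0,0]},{"offset":[0.03,0.004,-0.003],"dr":[0,0,0]},{"offset":[0.042,0.004,-0.003],"dr":[0,0,0]},{"offset":[0.054,0.004,-0.003],"dr":[0,0,0]},{"offset":[0.066,0.004,-0.003],"dr":[0,0,0]},{"offset":[0.078,0.004,-0.003],"dr":[0,0,0]},{"offset":[0.09,0.004,-0.003],"dr":[0,0,0]},{"offset":[0.102,0.004,-0.003],"dr":[0,0,0]},{"offset":[0.114,0.004,-0.003],"dr":[0,0,0]},{"offset":[0.126,0.004,-0.003],"dr":[0,0,0]},{"offset":[0.138,0.004,-0.003],"dr":[0,0,0]},{"offset":[0.15,0.004,-0.003],"dr":[0,0,0]}]'

```text
time_s: 6.68
position: [0.5014, 0.0788, 0.0935]
tcp_rot: [[0.101, 0.995, -0.007], [0.995, -0.101, 0.001], [-0.0, -0.007, -1.0]]
force: [-0.4, -0.8, 1.4]
opening: 0.285
grasp_force: 0.6
```

```bash
python3 - <<'E'
from h import *
go((.06,.475,.093))
cap('top','top4'); cap('scene','scene4')
a=cv2.imread('pics/top4.png')[130:310,150:310]; b=cv2.imread('pics/scene4.png')[90:270,240:450]
r=lambda i:cv2.resize(i,None,fx=2,fy=2,interpolation=cv2.INTER_CUBIC)
cv2.imwrite('pics/crop4.png',np.hstack([r(a),r(b)]))
E
```

```text
t 6.6833 at b [0.0621 0.3275] 0.0935 F [-0.4 -0.8  1.4]
dr [-0.4  0.   0. ]
(0.06, 0.475, 0.093) [ 0.147 -0.002  0.001]
```

View pics/crop4.png

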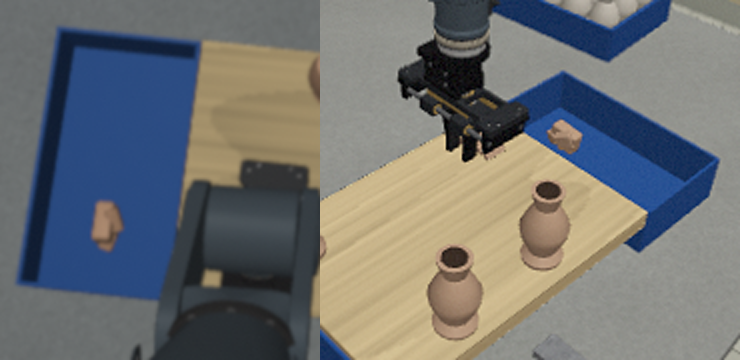

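The shard is ahead of the fingers at crop (495,150), and the lump is lying in the tub. Continuing the push.

Request:
servo_tool --targets '[{"offset":[0.01,0,0],"dr":[0,0,0]},{"offset":[0.02,0,0],"dr":[0,0,0]},{"offset":[0.032,0,0],"dr":[0,0,0]},{"offset":[0.044,0,0],"dr":[0,0,0]},{"offset":[0.056,0,0],"dr":[0,0,0]},{"offset":[0.068,0,0],"dr":[0,0,0]},{"offset":[0.08,0,0],"dr":[0,0,0]},{"offset":[0.092,0,0],"dr":[0,0,0]},{"offset":[0.104,0,0],"dr":[0,0,0]},{"offset":[0.116,0,0],"dr":[0,0,0]},{"offset":[0.128,0,0],"dr":[0,0,0]},{"offset":[0.14,0,0],"dr":[0,0,0]},{"offset":[0.15,0,0],"dr":[0,0,0]},{"offset":[0.15,0,0],"dr":[0,0,0]},{"offset":[0.15,0,0],"dr":[0,0,0]},{"offset":[0.15,0,-0.035],"dr":[0,0,0]},{"offset":[0.15,0,-0.07],"dr":[0,0,0]},{"offset":[0.15,0,-0.1],"dr":[0,0,0]},{"offset":[0.15,0,-0.107],"dr":[0,0,0]}]'

```text
time_s: 8.37
position: [0.5201, 0.2268, 0.2055]
tcp_rot: [[0.102, 0.995, 0.002], [0.995, -0.102, 0.002], [0.003, 0.002, -1.0]]
force: [0.9, 0.8, 0.2]
opening: 0.282
grasp_force: 0.0
```

```bash
python3 - <<'E'
from h import *
go((.068,.012,.20),(.068,.012,.093))
cap('scene','scene5')
b=cv2.imread('pics/scene5.png')[90:310,180:450]
cv2.imwrite('pics/crop5.png',cv2.resize(b,None,fx=2,fy=2,interpolation=cv2.INTER_CUBIC))
E
```

```text
t 8.3667 at b [0.0657 0.4766] 0.2055 F [0.9 0.8 0.2]
dr [ 0.1 -0.1 -0. ]
(0.068, 0.012, 0.2) [-0.465  0.002  0.004]
(0.068, 0.012, 0.093) [-0.465  0.002  0.111]
```

View pics/crop5.png

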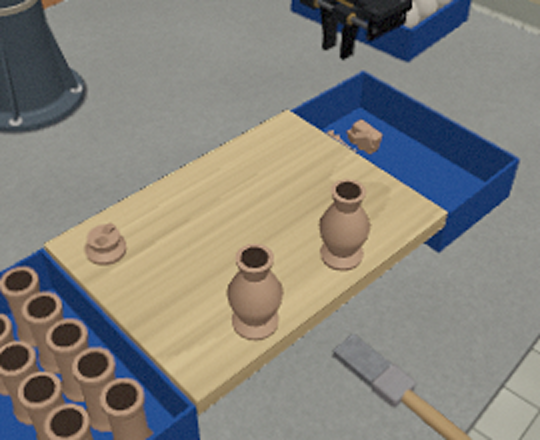

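The shard has gone over the edge and is in the tub beside the lump at crop (338,138). Last is the foot, at crop (106,243).

Request:
servo_tool --targets '[{"offset":[-0.466,0.002,0],"dr":[0,0,0]},{"offset":[-0.466,0.002,0],"dr":[0,0,0]},{"offset":[-0.466,0.002,0],"dr":[0,0,0]},{"offset":[-0.466,0.002,0],"dr":[0,0,0]},{"offset":[-0.466,0.002,0],"dr":[0,0,0]},{"offset":[-0.466,0.002,0],"dr":[0,0,0]},{"offset":[-0.466,0.002,0],"dr":[0,0,0]},{"offset":[-0.466,0.002,0],"dr":[0,0,0]},{"offset":[-0.466,0.002,0],"dr":[0,0,0]},{"offset":[-0.466,0.002,0],"dr":[0,0,0]},{"offset":[-0.466,0.002,0],"dr":[0,0,0]},{"offset":[-0.466,0.002,0],"dr":[0,0,0]},{"offset":[-0.466,0.002,0],"dr":[0,0,0]},{"offset":[-0.466,0.002,0],"dr":[0,0,0]},{"offset":[-0.466,0.002,0.03],"dr":[0,0,0]},{"offset":[-0.466,0.002,0.055],"dr":[0,0,0]},{"offset":[-0.466,0.002,0.055],"dr":[0,0,0]},{"offset":[-0.466,0.002,0.055],"dr":[0,0,0]}]'

```text
time_s: 9.92
position: [0.4707, -0.2343, 0.1444]
tcp_rot: [[0.099, 0.995, -0.011], [0.995, -0.099, 0.004], [0.003, -0.011, -1.0]]
force: [0.1, 0.7, 0.3]
opening: 0.287
grasp_force: 0.0
```

```bash
python3 - <<'E'
from h import *
go((.068,.012,.093))
cap('scene','scene6')
b=cv2.imread('pics/scene6.png')[120:300,150:370]
cv2.imwrite('pics/crop6.png',cv2.resize(b,None,fx=3,fy=3,interpolation=cv2.INTER_CUBIC))
E
```

```text
t 9.9167 at b [0.0633 0.013 ] 0.1444 F [0.1 0.7 0.3]
dr [-0.6 -0.2  0.2]
(0.068, 0.012, 0.093) [-0.001  0.005  0.051]
```

View pics/crop6.png

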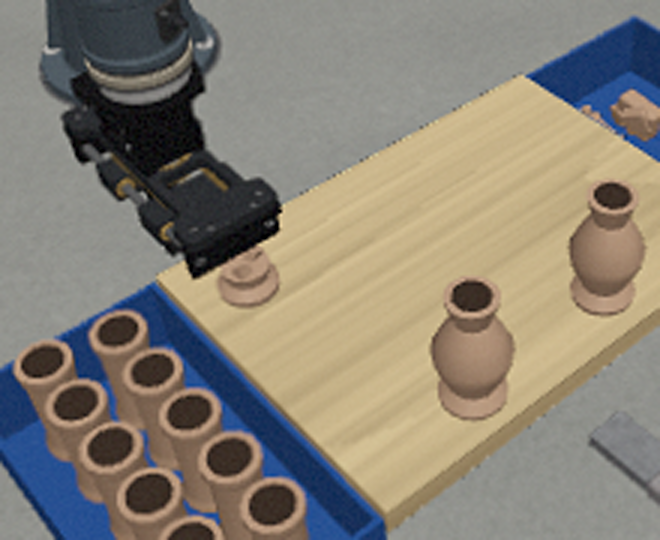

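```bash
python3 - <<'E'
from h import *
p=bot.read_state()['position']
for X in (p,p+[0,0,.07],b2w(.068,.013,.085),b2w(.068,.056,.085)): print((w2px('scene6',X)-[150,120])*3)
E
```

```text
[189.6 259.2]
[172.8 194.4]
[206.4 311.4]
[249.  286.2]
```

The tip projects to crop (190,259), hidden behind the gripper's plate. The foot's base is at (249,286), as measured, and the crate tubes are clear. Lowering behind the foot and pushing slowly.

Request:
servo_tool --targets '[{"offset":[-0.002,0.004,0.02],"dr":[-0.5,0,0]},{"offset":[-0.002,0.004,0.038],"dr":[-0.5,0,0]},{"offset":[-0.002,0.004,0.048],"dr":[-0.5,0,0]},{"offset":[-0.002,0.004,0.048],"dr":[-0.5,0,0]},{"offset":[-0.002,0.004,0.048],"dr":[-0.5,0,0]}]'

```text
time_s: 10.38
position: [0.4756, -0.2392, 0.0981]
tcp_rot: [[0.1, 0.995, 0.002], [0.995, -0.1, -0.0], [-0.0, 0.002, -1.0]]
force: [0.4, 0.2, 0.7]
opening: 0.287
grasp_force: 0.0
```

```bash
python3 - <<'E'
from h import *
go((.068,.14,.093))
E
```

```text
t 10.3833 at b [0.0687 0.0086] 0.0981 F [0.4 0.2 0.7]
dr [0.1 0.  0.1]
(0.068, 0.14, 0.093) [ 0.131 -0.001  0.005]
```

Request:
servo_tool --targets '[{"offset":[0,0,0.004],"dr":[0,0,0]},{"offset":[0.006,0,0.005],"dr":[0,0,0]},{"offset":[0.012,0,0.005],"dr":[0,0,0]},{"offset":[0.018,0,0.005],"dr":[0,0,0]},{"offset":[0.026,0,0.005],"dr":[0,0,0]},{"offset":[0.035,0,0.005],"dr":[0,0,0]},{"offset":[0.045,0,0.005],"dr":[0,0,0]},{"offset":[0.055,0,0.005],"dr":[0,0,0]},{"offset":[0.065,0,0.005],"dr":[0,0,0]},{"offset":[0.075,0,0.005],"dr":[0,0,0]},{"offset":[0.085,0,0.005],"dr":[0,0,0]},{"offset":[0.095,0,0.005],"dr":[0,0,0]},{"offset":[0.105,0,0.005],"dr":[0,0,0]},{"offset":[0.115,0,0.005],"dr":[0,0,0]},{"offset":[0.125,0,0.005],"dr":[0,0,0]}]'

```text
time_s: 11.63
position: [0.488, -0.1141, 0.0925]
tcp_rot: [[0.101, 0.995, 0.002], [0.995, -0.101, -0.0], [-0.0, 0.002, -1.0]]
force: [-0.5, -2.9, 1.7]
opening: 0.286
grasp_force: 1.4
```

```bash
python3 - <<'E'
from h import *
go((.068,.475,.093))
cap('scene','scene7')
b=cv2.imread('pics/scene7.png')[90:310,150:450]
cv2.imwrite('pics/crop7.png',cv2.resize(b,None,fx=2.5,fy=2.5,interpolation=cv2.INTER_CUBIC))
E
```

```text
t 11.6333 at b [0.0683 0.1343] 0.0925 F [-0.5 -2.9  1.7]
dr [0.1 0.  0. ]
(0.068, 0.475, 0.093) [ 0.341 -0.    -0.001]
```

View pics/crop7.png

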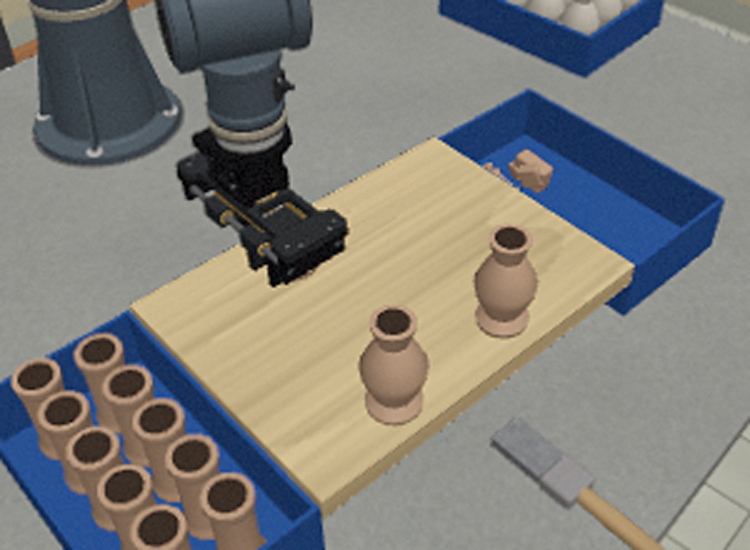

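The foot is just showing ahead of the fingers at crop (305,275), and the 2.9 N drag confirms contact. That was my tenth viewed picture, so I'll check numerically from here on.

Request:
servo_tool --targets '[{"offset":[0.01,0,0],"dr":[0,0,0]},{"offset":[0.02,0,0],"dr":[0,0,0]},{"offset":[0.03,0,0],"dr":[0,0,0]},{"offset":[0.04,0,0],"dr":[0,0,0]},{"offset":[0.05,0,0],"dr":[0,0,0]},{"offset":[0.06,0,0],"dr":[0,0,0]},{"offset":[0.07,0,0],"dr":[0,0,0]},{"offset":[0.08,0,0],"dr":[0,0,0]},{"offset":[0.09,0,0],"dr":[0,0,0]},{"offset":[0.1,0,0],"dr":[0,0,0]},{"offset":[0.11,0,0],"dr":[0,0,0]},{"offset":[0.12,0,0],"dr":[0,0,0]},{"offset":[0.13,0,0],"dr":[0,0,0]},{"offset":[0.14,0,0],"dr":[0,0,0]},{"offset":[0.15,0,0],"dr":[0,0,0]},{"offset":[0.16,0,0],"dr":[0,0,0]},{"offset":[0.17,0,0],"dr":[0,0,0]},{"offset":[0.18,0,0],"dr":[0,0,0]},{"offset":[0.19,0,0],"dr":[0,0,0]},{"offset":[0.2,0,0],"dr":[0,0,0]}]'

```text
time_s: 13.35
position: [0.508, 0.0849, 0.0924]
tcp_rot: [[0.101, 0.995, 0.001], [0.995, -0.101, -0.0], [-0.0, 0.001, -1.0]]
force: [0.4, -1.5, 2.2]
opening: 0.285
grasp_force: 1.6
```

```bash
python3 - <<'E'
from h import *
go((.068,.475,.093))
print(bot.read_state()['grasp_force'])
E
```

```text
t 13.35 at b [0.068  0.3343] 0.0924 F [ 0.4 -1.5  2.2]
dr [0.1 0.  0. ]
(0.068, 0.475, 0.093) [ 0.141  0.    -0.001]
1.5751240187091753
```

Still in contact and on line. Last stretch over the edge.

Request:
servo_tool --targets '[{"offset":[0.01,0,0],"dr":[0,0,0]},{"offset":[0.02,0,0],"dr":[0,0,0]},{"offset":[0.03,0,0],"dr":[0,0,0]},{"offset":[0.04,0,0],"dr":[0,0,0]},{"offset":[0.05,0,0],"dr":[0,0,0]},{"offset":[0.06,0,0],"dr":[0,0,0]},{"offset":[0.07,0,0],"dr":[0,0,0]},{"offset":[0.08,0,0],"dr":[0,0,0]},{"offset":[0.09,0,0],"dr":[0,0,0]},{"offset":[0.1,0,0],"dr":[0,0,0]},{"offset":[0.11,0,0],"dr":[0,0,0]},{"offset":[0.12,0,0],"dr":[0,0,0]},{"offset":[0.13,0,0],"dr":[0,0,0]},{"offset":[0.14,0,0],"dr":[0,0,0]},{"offset":[0.15,0,0],"dr":[0,0,0]},{"offset":[0.15,0,0],"dr":[0,0,0]},{"offset":[0.15,0,0],"dr":[0,0,0]}]'

```text
time_s: 14.77
position: [0.523, 0.2338, 0.0923]
tcp_rot: [[0.099, 0.995, 0.002], [0.995, -0.099, -0.0], [-0.0, 0.002, -1.0]]
force: [0.9, -0.7, 0.3]
opening: 0.288
grasp_force: 0.0
```

Request:
servo_tool --targets '[{"offset":[0,0,-0.03],"dr":[0,0,0]},{"offset":[0,0,-0.065],"dr":[0,0,0]},{"offset":[0,0,-0.1],"dr":[0,0,0]},{"offset":[0,0,-0.12],"dr":[0,0,0]},{"offset":[-0.04,0,-0.12],"dr":[0,0,0]},{"offset":[-0.08,0,-0.12],"dr":[0,0,0]},{"offset":[-0.12,0,-0.12],"dr":[0,0,0]},{"offset":[-0.16,0,-0.12],"dr":[0,0,0]},{"offset":[-0.2,0,-0.12],"dr":[0,0,0]},{"offset":[-0.24,0,-0.12],"dr":[0,0,0]},{"offset":[-0.28,0,-0.12],"dr":[0,0,0]},{"offset":[-0.28,0,-0.12],"dr":[0,0,0]},{"offset":[-0.28,0,-0.12],"dr":[0,0,0]}]'

```text
time_s: 15.85
position: [0.4943, -0.0479, 0.2125]
tcp_rot: [[0.106, 0.994, 0.002], [0.994, -0.106, -0.0], [0.0, 0.002, -1.0]]
force: [-0.4, 0.3, 0.2]
opening: 0.29
grasp_force: 0.0
```

```bash
python3 - <<'E'
from h import *
go()
cap('top','top8'); cap('scene','scene8')
for v in('top','scene'):
    im=cv2.imread(f'pics/{v}8.png').astype(int)
    # not-blue reddish pixels inside the tub opening (interior polygon on floor/rim)
    rim=[w2px(v+'8',b2w(x,y,.078)) for x,y in((.006,.448),(.314,.448),(.314,.612),(.006,.612))]
    m=np.zeros(im.shape[:2],np.uint8); cv2.fillPoly(m,[np.int32(rim)],1)
    red=((im[...,2]-im[...,0]>25)&(m>0)).astype(np.uint8)
    n,_,st,ce=cv2.connectedComponentsWithStats(red)
    for s,c in zip(st[1:],ce[1:]):
        if s[4]>8: print(v,'tub',s.tolist(),c.round(),w2b(px2w(v+'8',c,.025)))
    o=cv2.imread(f'pics/{v}0.png').astype(int); d=(abs(o-im).max(2)>30).astype(np.uint8)
    n,_,st,ce=cv2.connectedComponentsWithStats(d)
    for s,c in zip(st[1:],ce[1:]):
        if s[4]>25: print(v,'changed',s.tolist())
E
```

```text
t 15.85 at b [0.0679 0.2008] 0.2125 F [-0.4  0.3  0.2]
dr [ 0.1 -0.  -0.3]
top tub [196, 231, 15, 24, 245] [203. 242.] [0.0859 0.538 ]
top tub [212, 240, 24, 23, 426] [223. 251.] [0.069  0.4845]
top changed [264, 204, 136, 196, 13396]
top changed [195, 230, 17, 26, 319]
top changed [259, 233, 25, 26, 357]
top changed [211, 239, 26, 25, 543]
top changed [402, 262, 8, 7, 44]
top changed [392, 266, 18, 15, 110]
top changed [319, 268, 5, 12, 40]
top changed [284, 373, 38, 9, 173]
top changed [363, 379, 6, 8, 35]
top changed [368, 380, 141, 20, 1463]
scene tub [325, 146, 32, 21, 51] [342. 156.] [0.032  0.5003]
scene tub [354, 150, 17, 17, 178] [362. 158.] [0.0827 0.5427]
scene tub [358, 167, 10, 7, 11] [362. 170.] [0.1252 0.4977]
scene changed [0, 0, 13, 42, 245]
scene changed [121, 0, 190, 158, 12780]
scene changed [137, 57, 25, 35, 340]
scene changed [151, 57, 14, 14, 83]
scene changed [0, 139, 28, 57, 930]
scene changed [353, 149, 19, 18, 207]
scene changed [342, 155, 16, 11, 39]
scene changed [317, 157, 18, 17, 150]
scene changed [272, 170, 25, 19, 180]
scene changed [222, 202, 21, 21, 291]
```

Two blobs sit inside the tub in the top view: the lump, and the foot with the shard. Nothing has changed at the vases or the crate. In the scene view only about 40 changed pixels show above the board's edge there, against about 290 for the whole foot, so the foot lies low in the tub. I'll check that everything is still and then hand in.

```bash
python3 - <<'E'
from h import *
a=cv2.imread('pics/top8.png').astype(int); c=cap('top','top9'); b=cv2.imread('pics/top9.png').astype(int)
print('tub motion px',(abs(a-b).max(2)>30)[140:280,160:250].sum())
o=cv2.imread('pics/top0.png').astype(int)
print('vase/crate change px',(abs(o-b).max(2)>30)[145:190,300:400].sum(),(abs(o-b).max(2)>30)[165:305,425:500].sum())
print(bot.read_state()['time_s'],np.abs(bot.read_state()['qvel']).max())
print(ticket.hand_in())
E
```

```text
tub motion px 0
vase/crate change px 0 0
16.0 1.406367431246636
the job is handed in; nothing more can be done
None
```

I pushed the lump, shard and foot into the scrap tub and handed the job in at 16 s; the final camera check showed the tub contents still and no change at the vases or crate, but I've had no verdict back.

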